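Shut and bolt the damp box

ROBOT

A 6-joint arm with a two-finger parallel gripper is mounted at the origin on the work surface. World frame = base frame: x ahead of the robot, y to its left, z up, the work surface at z = 0. Lengths are in m, angles in degrees, forces in N, time in s.
With the tool pointing down it reaches from about 0.3 to 0.75 m from the base axis. Payload 8.5 kg.
Tool frame: the origin (TCP) lies on the mounting face of the last link; the fingertips stand 166 mm ahead of it and the grasp point (between the pads) lies 147 mm ahead of it; z points along the fingers, y is the line along which they close (so a half turn about z gives the same grasp; the last joint's range is limited). The gripper opens to 88 mm and grips with 3 to 60 N. Pads are 18 mm wide; open, the fingers measure 123 mm over their backs; the gripper's body (75 mm by 187 mm) begins 45 mm behind the grasp point.
Start: joints at [57.737, 21.807, 74.336, -0, 83.858, -12.336], TCP at [0.187, 0.517, 0.405] pointing down, gripper open.
Joint ranges: [-178.18, 178.18], [-50.72, 133.34], [12.68, 142.11], [-81.47, 261.47], [9.98, 163.14], [-165.26, 165.26]. Speed limits (degrees/s): [136.94, 136.94, 180, 180, 180, 180].

INTERFACE

Orientations are given as [roll, pitch, yaw] about the fixed x, y, z axes, in that order (R = Rz(yaw) Ry(pitch) Rx(roll)).
In Python, from workcell import readout, optics, ticket, search_frame, outline_of gives the robot as it stands. The module is installed in compiled form; this text tells all that it offers.
- The arm moves only by the tool servo_tool, never from a script. Its argument "commands" is a list of rows, each an object of numbers: "dx", "dy", "dz": the shift along the tool's x, y, z in m; "rx", "ry", "rz": the turn, a rotation vector about the tool's x, y, z in rad; "claw": the finger opening in m, from 0 to 0.0881. A call has exactly 5 rows; each row is the pose to reach, as a shift and turn from the pose commanded when the call began, along the tool's axes at that moment; what a row does not reach only later rows make up. A row lasts 1/8 s, in which the tool goes at most 62.5 mm and 10.7 degrees, less where a joint would pass 70% of its speed; a pose out of reach is approached as far as the arm can. A call with a gripper value outside its range is refused whole. The fingers move at their own pace and stop on an object; the grip force is fixed at half the most. Time passes only in rows, so rows that repeat a pose let the fingers close, or fill a call up. It gives the time, the measured TCP pose, the force, the opening and the grip force at its end, in the units of the state.
- readout.get_obs(): the state, without advancing time (a new reading comes with each control period).
- optics.capture(name): name is "scene" or "top" or "wrist"; returns the picture (480x640x3 uint8, blue, green, red); there is no depth.
- optics.camera_params(name): a dict with "intrinsics" (3x3 intrinsics, pixels), "position" and "attitude" of the camera in the world. Camera axes: x right, y down, z forward; pixel columns grow to the right and rows downward; lengths in m; the calibration is good to about 2 mm. A picture is of the moment at which its call begins: read the wrist's pose just before it. camera_params takes no time and is no camera call; for the wrist camera it gives the pose at the moment of the call.
- ticket.close_job(): hands the job in; it is judged then, once.
Trained networks look in the newest picture that a camera, given by its name, has taken for a name from the list of things; names that differ only in an ending like _2 or _b are one class to them, and where a whole thing is asked for, a point or a joint stands for the part that bears it (a point fixed in the world has none). Each returns a list of dicts, best first, with "score" (0 to 1); they miss things now and then, are a little off and sometimes report something else, mostly with a low value. They report only what shows in the picture. A call takes as long as a camera call.
- search_frame(name, camera): "position" ([x, y, z] in m, in world coordinates, good to about 4 mm: the middle of the surface that is visible of it).
- outline_of(name, camera): "region" (480x640 bool, what is visible of it).
The state is a dict: "time": time; "joint_pos": joint angles; "joint_velocities": joint speeds; "effort": joint torques, N m; "position": TCP position; "eef_rot": TCP orientation; "ft_force": force on the tool from outside, world axes, zero at the start; "moment": the same for the moment, N m; "opening": finger opening in m; "finger_force": force on a finger pad.
Only numpy, scipy, OpenCV 4.12 (cv2) and the standard library are available. Lean on these libraries where they do the work, as an engineer would, in place of code of your own. Each camera call takes 0.05 s, during which the arm holds its last target. There are 200 camera calls.

TASK

Shut the lid of the wooden damp box so that the bowls stay moist, then bolt it: press the thumb pad at the bolt's tail so that its tooth is lifted over the bump in its track, slide the bolt fully home over the lid, and let its tail come back up so that the tooth drops behind the bump. Leave the banding wheel, jar, rib and paddle where they are.

Things in the scene. Friction and masses are not known exactly. Their poses are not given: they have to be found in the camera images.
- damp_box: Fixed open brown wooden box, 220 (x) by 200 (y) by 90 mm high, two low bowls inside; origin at the centre of its underside, z up. The lid is hinged on its +y rim. From its -y wall a shelf block (90 mm in x, 80 mm high) runs 210 mm along -y and carries the bolt, which lies along the box's y axis at box x = 0, on a plate (top at 83 mm) between two low rails (top at 93 mm).
- bump (a point): Middle of the top of the fixed steel bump across the bolt's track, 91 mm above the bench, 142 mm towards -y of the box's origin. It is 24 mm in x, 10 mm along y and stands 7.5 mm above the plate; the bolt's tooth overlaps it by 6 mm in height.
- lid (a joint): Angle of the lid in rad: 0 = shut, flat on the rim; grows as it opens, 1.57 = upright. It starts part open, leaning over the box. Stiff friction hinge: it stays at any angle, and closes when its outer face is pushed over and down, with under 6 N near the free edge. Shut, its top is 102 mm above the bench.
- lid_hinge (a point): Middle of the lid's hinge line, which runs along the box's x axis at box y = +100 mm, 90 mm above the bench, at the lid's underside.
- lid_edge (a point): Middle of the free edge of the lid on its outer (when shut: top) face. The lid is a flat 12 mm board, 224 mm in x, that reaches 200 mm from the hinge to this edge; on its outer face only a 3 mm strip of dark wood, half-way.
- bolt_shoe (a joint): Travel of the bolt along the box's +y in m: 0 = drawn fully back, 0.050 = fully home at its stop, nose 28 mm over the shut lid. It starts drawn back, stays where it is left; sliding takes about 2 N. With the bolt level its tooth meets the bump at about 0.010 and goes no farther; with the tooth lifted it passes and is clear beyond the bump from 0.028.
- bolt (a joint): Tipping of the bolt on its sliding shoe in rad: 0 = level (a spring brings it back), grows as the tail is pressed down and the nose with the tooth rises. The tooth clears the bump from about 0.14 (pad centre pressed down 9 mm); the stop is at 0.24 (15 mm). Pressing takes 2 to 4 N.
- bolt_pivot (a point): The bolt's pivot on the shoe, 105 mm above the bench, at box y = -210 mm + travel. The steel bolt is 177 mm long along y: from 85 mm towards -y of the pivot (tail) to 92 mm towards +y (nose); bar 20 mm wide, 10 mm thick, top at 118 mm when level. The tooth hangs below the bar 45 to 53 mm towards +y of the pivot.
- bolt_pad (a point): Centre of the top of the flat thumb pad at the bolt's tail, 118 mm above the bench when level, 65 mm towards -y of the pivot. The pad is 44 (x) by 40 (y) mm. At its +y end stands an upright lug, as wide as the pad and 20 mm above it, its near face 20 mm towards +y of this point: a fingertip on the pad pushes against it to slide the bolt.
- banding_wheel: Bystander: aluminium banding wheel, 176 mm across, 58 mm high; origin under its centre.
- jar: Bystander: white ceramic jar with a hinged lid, 100 mm across, 127 mm high; origin under its centre.
- rib: Bystander: orange silicone rib lying flat, 120 by 66 by 8 mm; origin under its middle.
- paddle: Bystander: teak paddle lying flat, 265 mm long along its x, blade 70 mm wide, 12 mm thick; origin on its underside 15 mm from the handle's end of the blade, inside the blade.

How it is judged:
By the outcome, as a careful person would: the job done as asked, in the order asked, and still so for the second after the job is handed in, with the robot touching nothing.
It also fails if it takes over 48 s, if anything falls off the work surface, if the arm or the gripper's body presses on something with over 40 N, if the wrist force passes 120 N, or if a joint passes its speed limit or range.

## Working session

There is one attempt and no reset: what is moved stays moved. The work goes in short steps, Python scripts to look and compute and a tool call to move; the robot and the scene stay as the last step left them, time stands still between calls to the robot, and variables do not carry over. Pictures are saved under pics/ and viewed, at most 10 in all, crops included, and the job is handed in when it is done.

Besides the shell and the picture viewer there is one more tool, called as name(argument=value, ...) on one line, values as JSON. servo_tool: Moves the arm, as the interface text tells. Its arguments: {"type":"object","properties":{"commands":{"type":"array","items":{"type":"object","properties":{"dx":{"type":"number"},"dy":{"type":"number"},"dz":{"type":"number"},"rx":{"type":"number"},"ry":{"type":"number"},"rz":{"type":"number"},"claw":{"type":"number"}}}}},"required":["commands"]}

```bash
mkdir -p pics; python3 - <<'E'
from workcell import readout, optics, search_frame
import cv2,numpy as np
o=readout.get_obs();print(o)
for c in("scene","top"):
    im=optics.capture(c);cv2.imwrite(f"pics/{c}1.png",im)
    p=optics.camera_params(c);print(c,p)
    for n in("damp_box","lid_edge","bolt_pad","bolt_pivot","lid","bump","lid_hinge"):
        try: print(n,[(np.round(d["position"],3),round(d["score"],2)) for d in search_frame(n,c)[:2]])
        except Exception as e: print(n,e)
E
```

```text
{'time': 0.0, 'joint_pos': array([ 5.77368125e+01,  2.18408431e+01,  7.43861105e+01, -6.53361523e-04,
        8.38569955e+01, -1.23350338e+01]), 'joint_velocities': array([ 0.06614303,  0.07990568,  0.00168738,  0.03273814, -0.04617629,
       -0.04550676]), 'effort': array([-3.77057322e-04, -4.37942040e+01, -2.24558634e+01,  7.13621196e-02,
        3.52711009e-02, -1.54409390e-04]), 'position': array([0.18743232, 0.51702513, 0.40413098]), 'eef_rot': array([-1.79917850e+02, -1.72993467e-02,  1.60071904e+02]), 'ft_force': array([-0.52684461, -0.46265444,  0.38611067]), 'moment': array([ 0.00396168, -0.01728524,  0.0046511 ]), 'finger_force': 0.0, 'opening': 0.0879772411009327}
scene {'intrinsics': array([[529.66004244,   0.        , 313.41858063],
       [  0.        , 529.66004244, 228.41943799],
       [  0.        ,   0.        ,   1.        ]]), 'position': array([1.32663829, 0.06137599, 1.3470631 ]), 'attitude': array([-149.92919787,    0.25977748,   91.73835473])}
damp_box [(array([0.512, 0.054, 0.084]), 0.62)]
lid_edge [(array([0.515, 0.143, 0.204]), 0.77)]
bolt_pad [(array([ 0
[... 200 characters left out ...]
, 0.66)]
lid_hinge [(array([0.514, 0.048, 0.085]), 0.61), (array([ 0.483, -0.138,  0.12 ]), 0.45)]
top {'intrinsics': array([[553.66512805,   0.        , 320.27327472],
       [  0.        , 553.66512805, 230.59536223],
       [  0.        ,   0.        ,   1.        ]]), 'position': array([0.26707812, 0.00459762, 1.55286019]), 'attitude': array([-1.67806869e+02,  9.40563178e-02, -8.62966529e+01])}
damp_box [(array([0.506, 0.466, 0.059]), 0.58)]
lid_edge []
bolt_pad [(array([ 0.477, -0.142,  0.114]), 0.7)]
bolt_pivot [(array([ 0.48 , -0.15 ,  0.118]), 0.68)]
lid [(array([0.487, 0.135, 0.214]), 0.74)]
bump [(array([0.479, 0.052, 0.081]), 0.58)]
lid_hinge [(array([0.481, 0.051, 0.082]), 0.85)]
```

View pics/scene1.png

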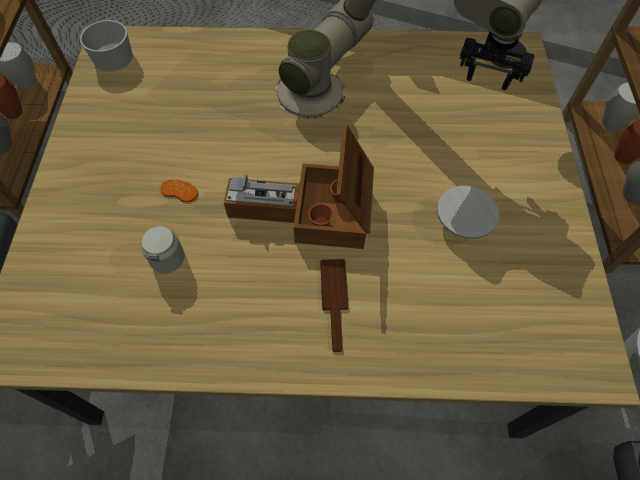

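View pics/top1.png

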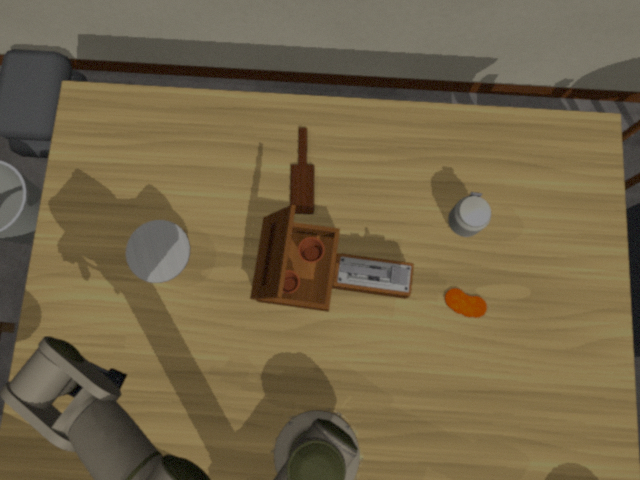

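The scene shows the box at about (335,205) with its lid nearly upright and its hinge on the right. The bolt is on the left at (262,192). In the top view the box is at (300,265) and the bolt at (375,273). I'll enlarge these to get the corners.

```bash
python3 - <<'E'
import cv2,numpy as np
a=cv2.imread("pics/top1.png")[195:325,240:425];b=cv2.imread("pics/scene1.png")[115:260,210:390]
cv2.imwrite("pics/c_top.png",cv2.resize(a,None,fx=4,fy=4,interpolation=cv2.INTER_CUBIC))
cv2.imwrite("pics/c_scene.png",cv2.resize(b,None,fx=4,fy=4,interpolation=cv2.INTER_CUBIC))
E
```

```text
(no output)
```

View pics/c_top.png

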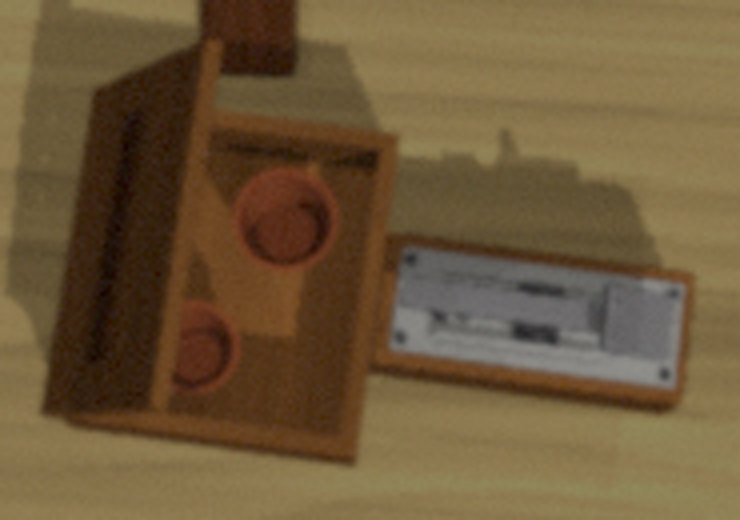

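View pics/c_scene.png

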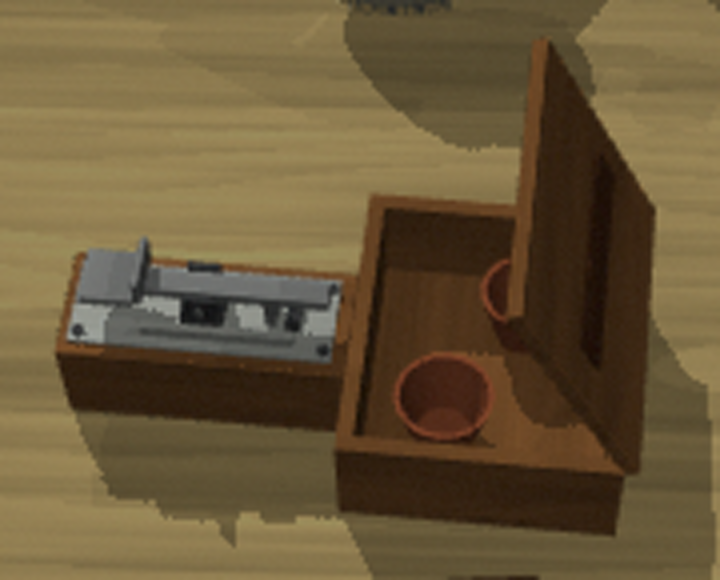

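```bash
cat > fit.py <<'E'
import numpy as np
from scipy.optimize import least_squares
from scipy.spatial.transform import Rotation as R
from workcell import optics
def proj(c,P):
    p=optics.camera_params(c);A=R.from_euler('xyz',p["attitude"],degrees=True).as_matrix()
    q=(P-p["position"])@A; q=q@p["intrinsics"].T; return q[:2]/q[2]
T=lambda u,v:np.array([240+(u-1.5)/4,195+(v-1.5)/4]); S=lambda u,v:np.array([210+(u-1.5)/4,115+(v-1.5)/4])
fix=[("top",T(397,135),(110,-100,90)),("top",T(355,463),(-110,-100,90)),("top",T(693,272),(45,-310,80)),("top",T(683,390),(-45,-310,80)),
("scene",S(337,450),(110,-100,90)),("scene",S(372,197),(-110,-100,90)),("scene",S(625,472),(110,100,90)),("scene",S(342,510),(110,-100,0)),("scene",S(615,534),(110,100,0)),("scene",S(58,352),(45,-310,80)),("scene",S(78,255),(-45,-310,80)),
("scene",S(88,250),(-22,-295,118)),("scene",S(80,297),(22,-295,118))]
lid=[("top",T(203,44),112,12),("top",T(222,42),112,0),("top",T(150,408),-112,12),("scene",S(550,40),-112,12),("scene",S(525,318),112,12),("scene",S(535,40),-112,0),("scene",S(510,318),112,0)]
def W(p,b): c,s=np.cos(p[2]),np.sin(p[2]); b=np.array(b)/1000; return np.array([p[0]+c*b[0]-s*b[1],p[1]+s*b[0]+c*b[1],b[2]])
def L(a,x,r,t): return (x,100-r*np.cos(a)+t*np.sin(a),90+r*np.sin(a)+t*np.cos(a))
def res(p):
    return np.concatenate([proj(c,W(p,b))-u for c,u,b in fix]+[proj(c,W(p,L(p[3],x,200,t)))-u for c,u,x,t in lid])
if __name__=="__main__":
    s=least_squares(res,[.49,.05,0,1.3],loss="soft_l1");p=s.x
    print(p,np.degrees(p[2:]));print(np.round(res(p).reshape(-1,2),1).tolist())
    print("pad",W(p,(0,-275,118)),"lidedge",W(p,L(p[3],0,200,12)),"hinge",W(p,(0,100,90)))
E
sed -i 's/(-112)//' fit.py; python3 fit.py
```

```text
[ 0.49187609  0.08678915 -0.06617223  1.10740605] [-3.79138945 63.44969308]
[[-0.7, -1.2], [-0.6, -2.1], [-0.3, -1.4], [-1.1, 2.4], [0.0, -0.5], [-0.2, -1.3], [0.8, -0.1], [-0.1, 0.1], [0.7, -0.1], [-0.8, 0.1], [-0.2, -1.3], [-0.8, -0.9], [-1.6, 0.1], [-0.2, -2.5], [-0.4, -0.9], [-0.8, -0.3], [-0.6, -1.6], [-0.3, -0.9], [-1.0, -0.5], [-1.0, -0.1]]
pad [ 0.47369201 -0.18760899  0.118     ] lidedge [0.49328704 0.10808027 0.27427225] hinge [0.49848849 0.18657029 0.09      ]
```

Both views fit consistently. The box is at (0.492, 0.087) with yaw -3.8°, and the lid is open 63°. I'm moving to the outer side of the lid with the fingers closed.

servo_tool(commands=[{"dx": -0.041, "dy": -0.023, "dz": -0.003, "rz": 0.129, "claw": 0}, {"dx": -0.082, "dy": -0.046, "dz": -0.006, "rz": 0.258, "claw": 0}, {"dx": -0.124, "dy": -0.069, "dz": -0.009, "rz": 0.387, "claw": 0}, {"dx": -0.165, "dy": -0.092, "dz": -0.012, "rz": 0.516, "claw": 0}, {"dx": -0.207, "dy": -0.114, "dz": -0.012, "rz": 0.644, "claw": 0}])

```text
invalid input at $.commands[0]: expected keys dx, dy, dz, rx, ry, rz, claw
```

```bash
cat > mv.py <<'E'
# mv.py boxx boxy tipz(mm): tool-axis shift+turn from the measured pose to put fingertips there, pointing down, yaw 86.2
import sys,numpy as np
from scipy.spatial.transform import Rotation as R
from workcell import readout
P=[.4919,.0868,-.0662]
o=readout.get_obs();A=R.from_euler('xyz',o["eef_rot"],degrees=True)
b=np.array(list(map(float,sys.argv[1:4])))/1000;c,s=np.cos(P[2]),np.sin(P[2])
t=np.array([P[0]+c*b[0]-s*b[1],P[1]+s*b[0]+c*b[1],b[2]+.166])
B=R.from_euler('xyz',[180,0,86.2],degrees=True)
d=o["position"]-np.array([P[0],P[1],.166])
print("t",round(o["time"],2),"pos",o["position"].round(4),"rot",o["eef_rot"].round(2),"F",o["ft_force"].round(1),"op",round(o["opening"],3))
print("tip in box mm",(np.array([c*d[0]+s*d[1],-s*d[0]+c*d[1],d[2]])*1000).round(1))
print("d",A.inv().apply(t-o["position"]).round(4),"r",(A.inv()*B).as_rotvec().round(4))
E
python3 mv.py 0 75 250
```

```text
t 0.8 pos [0.1874 0.5171 0.4048] rot [180.     0.   160.07] F [0.4 1.  0.3] op 0.088
tip in box mm [-332.2  409.2  238.8]
d [-0.412  -0.2287 -0.0112] r [0.     0.     1.2893]
```

servo_tool(commands=[{"dx": -0.041, "dy": -0.023, "dz": -0.003, "rx": 0, "ry": 0, "rz": 0.129, "claw": 0}, {"dx": -0.082, "dy": -0.046, "dz": -0.006, "rx": 0, "ry": 0, "rz": 0.258, "claw": 0}, {"dx": -0.124, "dy": -0.069, "dz": -0.009, "rx": 0, "ry": 0, "rz": 0.387, "claw": 0}, {"dx": -0.165, "dy": -0.092, "dz": -0.012, "rx": 0, "ry": 0, "rz": 0.516, "claw": 0}, {"dx": -0.207, "dy": -0.114, "dz": -0.012, "rx": 0, "ry": 0, "rz": 0.644, "claw": 0}])

```text
time: 1.42
position: [0.344, 0.3381, 0.4171]
eef_rot: [180.0, 0.0, 122.9]
ft_force: [-0.2, -0.0, -0.2]
opening: 0.0403
finger_force: 0.0
```

```bash
python3 mv.py 0 75 250
```

```text
t 1.43 pos [0.344  0.3381 0.4171] rot [179.95   0.   122.94] F [-0.2 -0.  -0.2] op 0.04
tip in box mm [-164.2  240.9  251.1]
d [-0.2312  0.0324  0.0012] r [ 8.000e-04 -3.000e-04  6.412e-01]
```

servo_tool(commands=[{"dx": -0.046, "dy": 0.006, "dz": 0, "rx": 0, "ry": 0, "rz": 0.129, "claw": 0}, {"dx": -0.092, "dy": 0.013, "dz": 0, "rx": 0, "ry": 0, "rz": 0.258, "claw": 0}, {"dx": -0.138, "dy": 0.019, "dz": 0, "rx": 0, "ry": 0, "rz": 0.387, "claw": 0}, {"dx": -0.185, "dy": 0.026, "dz": 0, "rx": 0, "ry": 0, "rz": 0.516, "claw": 0}, {"dx": -0.231, "dy": 0.032, "dz": 0, "rx": 0, "ry": 0, "rz": 0.641, "claw": 0}])

```text
time: 2.05
position: [0.4973, 0.1621, 0.4169]
eef_rot: [180.0, -0.0, 86.2]
ft_force: [0.9, 0.2, 0.5]
opening: 0.0005
finger_force: 0.0
```

```bash
python3 mv.py 0 45 250; python3 - <<'E'
from workcell import optics
import cv2
a=optics.capture("scene")[105:265,200:400]
cv2.imwrite("pics/s2.png",cv2.resize(a,None,fx=3.5,fy=3.5,interpolation=cv2.INTER_CUBIC))
E
```

```text
t 2.05 pos [0.4973 0.1621 0.4169] rot [ 1.7998e+02 -1.0000e-02  8.6200e+01] F [0.9 0.2 0.5] op 0.001
tip in box mm [  0.4  75.5 250.9]
d [-0.0305 -0.0004  0.0009] r [ 0.0003 -0.0001 -0.    ]
```

View pics/s2.png

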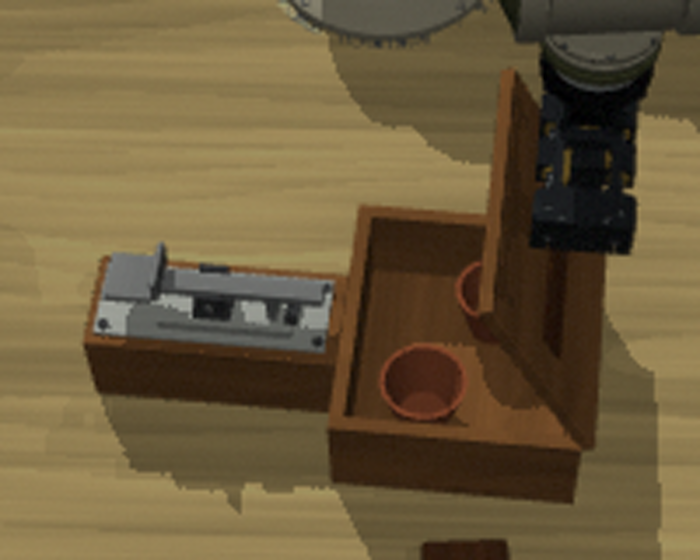

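The picture shows the gripper at (585,180) just behind the lid's outer face and clear of it. I'm pushing the lid along its arc.

servo_tool(commands=[{"dx": -0.032, "dy": 0, "dz": 0.004, "rx": 0, "ry": 0, "rz": 0, "claw": 0}, {"dx": -0.049, "dy": 0, "dz": 0.012, "rx": 0, "ry": 0, "rz": 0, "claw": 0}, {"dx": -0.064, "dy": 0, "dz": 0.021, "rx": 0, "ry": 0, "rz": 0, "claw": 0}, {"dx": -0.078, "dy": 0, "dz": 0.032, "rx": 0, "ry": 0, "rz": 0, "claw": 0}, {"dx": -0.091, "dy": 0, "dz": 0.045, "rx": 0, "ry": 0, "rz": 0, "claw": 0}])

```text
time: 2.72
position: [0.4906, 0.0721, 0.3709]
eef_rot: [-180.0, 0.0, 86.5]
ft_force: [0.8, 0.1, 2.2]
opening: 0.0002
finger_force: 0.8
```

```bash
python3 mv.py 0 -61 100
```

```text
t 2.73 pos [0.4906 0.0721 0.3709] rot [-1.800e+02  1.000e-02  8.647e+01] F [0.8 0.1 2.2] op 0.0
tip in box mm [ -0.3 -14.8 204.9]
d [-4.62e-02  1.00e-04  1.05e-01] r [-0.0001  0.0002  0.0048]
```

servo_tool(commands=[{"dx": -0.017, "dy": 0, "dz": 0.02, "rx": 0, "ry": 0, "rz": 0, "claw": 0}, {"dx": -0.029, "dy": 0, "dz": 0.04, "rx": 0, "ry": 0, "rz": 0, "claw": 0}, {"dx": -0.038, "dy": 0, "dz": 0.062, "rx": 0, "ry": 0, "rz": 0, "claw": 0}, {"dx": -0.043, "dy": 0, "dz": 0.083, "rx": 0, "ry": 0, "rz": 0, "claw": 0}, {"dx": -0.046, "dy": 0, "dz": 0.1, "rx": 0, "ry": 0, "rz": 0, "claw": 0}])

```text
time: 3.35
position: [0.4876, 0.0263, 0.2702]
eef_rot: [-179.9, -0.0, 86.4]
ft_force: [-0.3, 0.8, 1.2]
opening: 0.0003
finger_force: 0.5
```

```bash
python3 mv.py 0 -61 99
```

```text
t 3.35 pos [0.4876 0.0263 0.2702] rot [-1.7992e+02 -1.0000e-02  8.6440e+01] F [-0.3  0.8  1.2] op 0.0
tip in box mm [ -0.3 -60.7 104.2]
d [-0.0003  0.0003  0.0052] r [-0.0014 -0.0001  0.0043]
```

Now a gentle press until the force rises, to seat the lid.

servo_tool(commands=[{"dx": 0, "dy": 0, "dz": 0.001, "rx": 0, "ry": 0, "rz": 0, "claw": 0}, {"dx": 0, "dy": 0, "dz": 0.002, "rx": 0, "ry": 0, "rz": 0, "claw": 0}, {"dx": 0, "dy": 0, "dz": 0.003, "rx": 0, "ry": 0, "rz": 0, "claw": 0}, {"dx": 0, "dy": 0, "dz": 0.004, "rx": 0, "ry": 0, "rz": 0, "claw": 0}, {"dx": 0, "dy": 0, "dz": 0.004, "rx": 0, "ry": 0, "rz": 0, "claw": 0}])

```text
time: 3.98
position: [0.4878, 0.0269, 0.2684]
eef_rot: [180.0, 0.0, 86.5]
ft_force: [-1.8, 0.8, 4.4]
opening: 0.0004
finger_force: 2.5
```

```bash
python3 mv.py 0 -275 160
```

```text
t 3.98 pos [0.4878 0.0269 0.2684] rot [1.7995e+02 1.0000e-02 8.6460e+01] F [-1.8  0.8  4.4] op 0.0
tip in box mm [-1.000e-01 -6.010e+01  1.024e+02]
d [-0.2149 -0.0008 -0.0576] r [0.0009 0.0002 0.0046]
```

servo_tool(commands=[{"dx": 0, "dy": 0, "dz": 0.002, "rx": 0, "ry": 0, "rz": 0, "claw": 0}, {"dx": 0, "dy": 0, "dz": 0.004, "rx": 0, "ry": 0, "rz": 0, "claw": 0}, {"dx": 0, "dy": 0, "dz": 0.004, "rx": 0, "ry": 0, "rz": 0, "claw": 0}, {"dx": 0, "dy": 0, "dz": -0.03, "rx": 0, "ry": 0, "rz": 0, "claw": 0}, {"dx": 0, "dy": 0, "dz": -0.07, "rx": 0, "ry": 0, "rz": 0, "claw": 0}])

```text
time: 4.6
position: [0.4877, 0.0268, 0.3388]
eef_rot: [-180.0, -0.0, 86.5]
ft_force: [-0.0, -0.4, 0.9]
opening: 0.0003
finger_force: 0.0
```

```bash
python3 mv.py 0 -275 170;  python3 - <<'E'
from workcell import optics
import cv2
a=optics.capture("scene")[105:265,200:400]
cv2.imwrite("pics/s3.png",cv2.resize(a,None,fx=4,fy=3.5,interpolation=cv2.INTER_CUBIC))
E
```

```text
t 4.6 pos [0.4877 0.0268 0.3388] rot [-179.96   -0.     86.46] F [-0.  -0.4  0.9] op 0.0
tip in box mm [ -0.3 -60.1 172.8]
d [-0.2149 -0.0007  0.0028] r [-0.0007 -0.      0.0045]
```

View pics/s3.png

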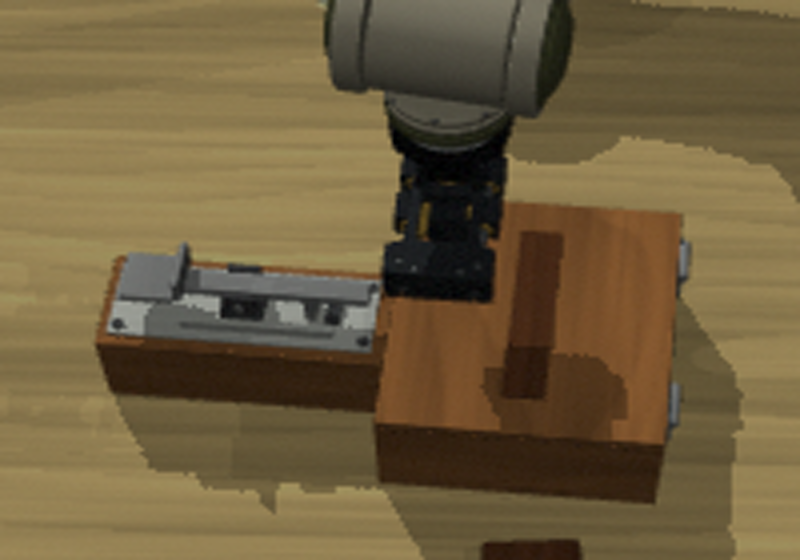

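The lid is flat and shut. Next I'll move above the pad.

servo_tool(commands=[{"dx": -0.045, "dy": 0, "dz": 0, "rx": 0, "ry": 0, "rz": 0.004, "claw": 0}, {"dx": -0.09, "dy": 0, "dz": 0, "rx": 0, "ry": 0, "rz": 0.004, "claw": 0}, {"dx": -0.135, "dy": 0, "dz": 0, "rx": 0, "ry": 0, "rz": 0.004, "claw": 0}, {"dx": -0.18, "dy": 0, "dz": 0, "rx": 0, "ry": 0, "rz": 0.004, "claw": 0}, {"dx": -0.218, "dy": 0, "dz": 0, "rx": 0, "ry": 0, "rz": 0.004, "claw": 0}])

```text
time: 5.28
position: [0.4741, -0.1924, 0.3378]
eef_rot: [180.0, 0.0, 86.2]
ft_force: [0.3, -0.1, -0.5]
opening: 0.0005
finger_force: 0.0
```

```bash
python3 mv.py 0 -278 122;  python3 - <<'E'
from workcell import optics
import cv2
from fit import *
a=optics.capture("wrist")
p=[.4919,.0868,-.0662]
for b in [(-22,-295,118),(22,-295,118),(22,-255,138),(-22,-255,138),(0,-275,118)]:
    u=proj("wrist",W(p,b)); print(b,u.round())
    if 0<u[0]<640 and 0<u[1]<480: cv2.circle(a,tuple(int(v) for v in u),3,(0,0,255),-1)
cv2.imwrite("pics/w1.png",a)
E
```

```text
t 5.28 pos [ 0.4741 -0.1924  0.3378] rot [1.7998e+02 2.0000e-02 8.6190e+01] F [ 0.3 -0.1 -0.5] op 0.0
tip in box mm [   0.7 -279.7  171.8]
d [ 0.0018 -0.0007  0.0498] r [ 0.0004  0.0003 -0.0001]
(-22, -295, 118) [273. 284.]
(22, -295, 118) [350. 284.]
(22, -255, 138) [356. 224.]
(-22, -255, 138) [267. 224.]
(0, -275, 118) [312. 251.]
```

View pics/w1.png

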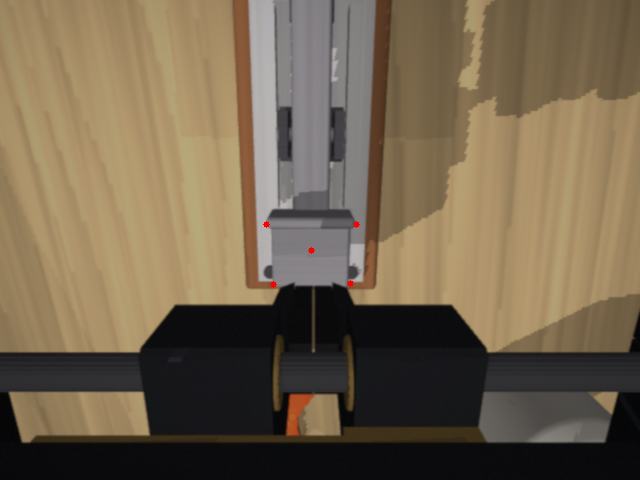

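The projected model corners land on the pad (271–351, 225–285) to within about 1 mm. I'm descending to just above it.

servo_tool(commands=[{"dx": 0.007, "dy": -0.001, "dz": 0.015, "rx": 0, "ry": 0, "rz": 0, "claw": 0}, {"dx": 0.007, "dy": -0.001, "dz": 0.03, "rx": 0, "ry": 0, "rz": 0, "claw": 0}, {"dx": 0.007, "dy": -0.001, "dz": 0.042, "rx": 0, "ry": 0, "rz": 0, "claw": 0}, {"dx": 0.007, "dy": -0.001, "dz": 0.049, "rx": 0, "ry": 0, "rz": 0, "claw": 0}, {"dx": 0.007, "dy": -0.001, "dz": 0.051, "rx": 0, "ry": 0, "rz": 0, "claw": 0}])

```text
time: 5.95
position: [0.4739, -0.1837, 0.2865]
eef_rot: [-180.0, -0.0, 86.2]
ft_force: [0.2, 0.6, 0.9]
opening: 0.0005
finger_force: 0.0
```

```bash
python3 mv.py 0 -273 107.5
```

```text
t 5.95 pos [ 0.4739 -0.1837  0.2865] rot [-1.7999e+02 -1.0000e-02  8.6220e+01] F [0.2 0.6 0.9] op 0.0
tip in box mm [  -0.  -271.1  120.5]
d [-0.0019  0.      0.013 ] r [-0.0002 -0.0001  0.0004]
```

servo_tool(commands=[{"dx": -0.002, "dy": 0, "dz": 0.003, "rx": 0, "ry": 0, "rz": 0, "claw": 0}, {"dx": -0.002, "dy": 0, "dz": 0.006, "rx": 0, "ry": 0, "rz": 0, "claw": 0}, {"dx": -0.002, "dy": 0, "dz": 0.009, "rx": 0, "ry": 0, "rz": 0, "claw": 0}, {"dx": -0.002, "dy": 0, "dz": 0.012, "rx": 0, "ry": 0, "rz": 0, "claw": 0}, {"dx": -0.002, "dy": 0, "dz": 0.013, "rx": 0, "ry": 0, "rz": 0, "claw": 0}])

```text
time: 6.58
position: [0.4738, -0.1859, 0.2737]
eef_rot: [180.0, 0.0, 86.2]
ft_force: [0.7, -1.7, 3.7]
opening: 0.0004
finger_force: 1.6
```

```bash
python3 mv.py 0 -273 107.5
```

```text
t 6.58 pos [ 0.4738 -0.1859  0.2737] rot [1.7997e+02 1.0000e-02 8.6220e+01] F [ 0.7 -1.7  3.7] op 0.0
tip in box mm [  -0.  -273.3  107.7]
d [0.0003 0.     0.0002] r [0.0004 0.0003 0.0003]
```

Pressed to 107.7 mm with 3.7 N, as expected. Now the slide towards home.

servo_tool(commands=[{"dx": 0.006, "dy": 0, "dz": 0, "rx": 0, "ry": 0, "rz": 0, "claw": 0}, {"dx": 0.012, "dy": 0, "dz": 0, "rx": 0, "ry": 0, "rz": 0, "claw": 0}, {"dx": 0.018, "dy": 0, "dz": 0, "rx": 0, "ry": 0, "rz": 0, "claw": 0}, {"dx": 0.024, "dy": 0, "dz": 0, "rx": 0, "ry": 0, "rz": 0, "claw": 0}, {"dx": 0.03, "dy": 0, "dz": 0, "rx": 0, "ry": 0, "rz": 0, "claw": 0}])

```text
time: 7.2
position: [0.4758, -0.1554, 0.2738]
eef_rot: [180.0, 0.0, 86.2]
ft_force: [2.5, -2.6, 3.4]
opening: 0.0002
finger_force: 1.6
```

```bash
python3 mv.py 0 -223 107.5
```

```text
t 7.2 pos [ 0.4758 -0.1554  0.2738] rot [1.7997e+02 1.0000e-02 8.6220e+01] F [ 2.5 -2.6  3.4] op 0.0
tip in box mm [  -0.  -242.7  107.8]
d [0.0197 0.     0.0003] r [0.0005 0.0002 0.0004]
```

servo_tool(commands=[{"dx": 0.005, "dy": 0, "dz": 0, "rx": 0, "ry": 0, "rz": 0, "claw": 0}, {"dx": 0.01, "dy": 0, "dz": 0, "rx": 0, "ry": 0, "rz": 0, "claw": 0}, {"dx": 0.015, "dy": 0, "dz": 0, "rx": 0, "ry": 0, "rz": 0, "claw": 0}, {"dx": 0.018, "dy": 0, "dz": 0, "rx": 0, "ry": 0, "rz": 0, "claw": 0}, {"dx": 0.021, "dy": 0, "dz": 0, "rx": 0, "ry": 0, "rz": 0, "claw": 0}])

```text
time: 7.82
position: [0.4771, -0.1357, 0.2742]
eef_rot: [180.0, 0.2, 86.3]
ft_force: [-4.8, -17.6, 7.9]
opening: 0.0008
finger_force: 10.0
```

```bash
python3 mv.py 0 -218 107.5
```

```text
t 7.83 pos [ 0.4771 -0.1357  0.2742] rot [179.99   0.23  86.26] F [ -4.8 -17.6   7.9] op 0.001
tip in box mm [-1.000e-01 -2.230e+02  1.082e+02]
d [0.005  0.0001 0.0006] r [0.0002 0.004  0.001 ]
```

The force has risen to 17.6 N after 50 mm of travel, so the bolt is at its stop. I'll relieve 1 mm and lift straight up.

servo_tool(commands=[{"dx": -0.001, "dy": 0, "dz": 0, "rx": 0, "ry": 0, "rz": 0, "claw": 0}, {"dx": -0.001, "dy": 0, "dz": -0.004, "rx": 0, "ry": 0, "rz": 0, "claw": 0}, {"dx": -0.001, "dy": 0, "dz": -0.009, "rx": 0, "ry": 0, "rz": 0, "claw": 0}, {"dx": -0.001, "dy": 0, "dz": -0.015, "rx": 0, "ry": 0, "rz": 0, "claw": 0}, {"dx": -0.001, "dy": 0, "dz": -0.03, "rx": 0, "ry": 0, "rz": 0, "claw": 0}])

```text
time: 8.45
position: [0.4768, -0.1355, 0.3035]
eef_rot: [-179.9, -0.1, 86.2]
ft_force: [-0.4, -0.3, 0.3]
opening: 0.0005
finger_force: 0.0
```

servo_tool(commands=[{"dx": -0.001, "dy": 0, "dz": -0.03, "rx": 0, "ry": 0, "rz": 0, "claw": 0}, {"dx": -0.01, "dy": 0, "dz": -0.06, "rx": 0, "ry": 0, "rz": 0, "claw": 0}, {"dx": -0.05, "dy": -0.02, "dz": -0.09, "rx": 0, "ry": 0, "rz": 0, "claw": 0}, {"dx": -0.08, "dy": -0.06, "dz": -0.09, "rx": 0, "ry": 0, "rz": 0, "claw": 0}, {"dx": -0.08, "dy": -0.1, "dz": -0.09, "rx": 0, "ry": 0, "rz": 0, "claw": 0}])

```text
time: 9.07
position: [0.3707, -0.21, 0.3937]
eef_rot: [-180.0, -0.0, 86.1]
ft_force: [0.7, -0.3, 0.6]
opening: 0.0005
finger_force: 0.0
```

```bash
python3 mv.py 0 -218 107.5; python3 - <<'E'
from workcell import optics
import cv2
from fit import *
p=[.4919,.0868,-.0662]
a=optics.capture("scene")[105:265,200:400];k=3.5
a=cv2.resize(a,None,fx=k,fy=k,interpolation=cv2.INTER_CUBIC)
for b in [(-10,-68,118),(10,-68,118),(-22,-245,118),(22,-245,118)]:
    u=(proj("scene",W(p,b))-[200,105])*k; cv2.circle(a,tuple(int(v) for v in u),2,(0,0,255),-1)
cv2.imwrite("pics/s4.png",a)
E
```

```text
t 9.07 pos [ 0.3707 -0.21    0.3937] rot [-1.7997e+02 -3.0000e-02  8.6140e+01] F [ 0.7 -0.3  0.6] op 0.0
tip in box mm [-101.3 -304.2  227.7]
d [0.0863 0.1013 0.1201] r [-0.0005 -0.0005 -0.0011]
```

View pics/s4.png

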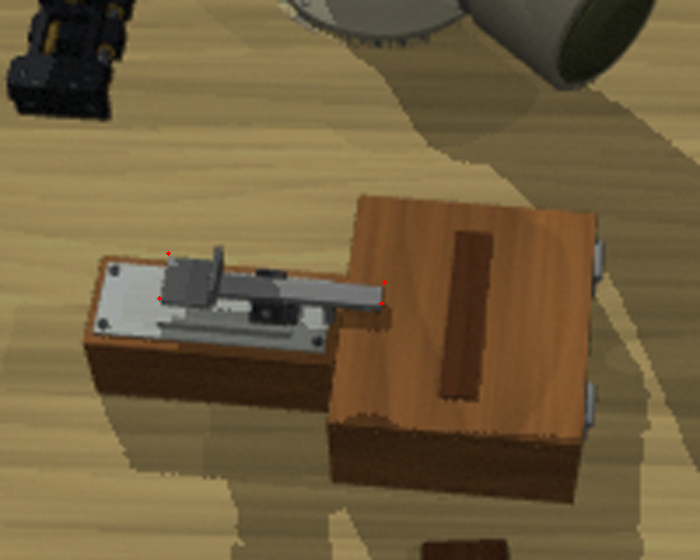

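The nose matches the predicted home position at (384,290). The pad looks darker than before, so I'll check from above that the bolt is level.

```bash
python3 - <<'E'
from workcell import optics
import cv2
from fit import *
p=[.4919,.0868,-.0662]
a=optics.capture("top")[225:310,300:430];k=6
a=cv2.resize(a,None,fx=k,fy=k,interpolation=cv2.INTER_CUBIC)
for al,col in((0,(0,0,255)),(.14,(0,255,0))):
  for x,r,h in [(-10,92,13),(10,92,13),(-22,-85,13),(22,-85,13),(22,-45,33),(-22,-45,33)]:
    b=(x,-160+r*np.cos(al)-h*np.sin(al),105+r*np.sin(al)+h*np.cos(al))
    for c in("top","scene"):
        u=proj(c,W(p,b)); print(al,c,(x,r),u.round(1)) if x>0 else 0
        if c=="top": cv2.circle(a,tuple(int(v) for v in (u-[300,225]+.5)*k),2,col,-1)
cv2.imwrite("pics/t4.png",a)
E
```

```text
0 top (10, 92) [321.6 260.2]
0 scene (10, 92) [309.  191.7]
0 top (22, -85) [389.3 264.4]
0 scene (22, -85) [245.7 190.3]
0 top (22, -45) [374.8 261.2]
0 scene (22, -45) [259.2 187.4]
0.14 top (10, 92) [322.7 259.5]
0.14 scene (10, 92) [308.  189.1]
0.14 top (22, -85) [389.1 265.1]
0.14 scene (22, -85) [245.8 192.7]
0.14 top (22, -45) [376.2 261.8]
0.14 scene (22, -45) [257.9 188.6]
```

View pics/t4.png

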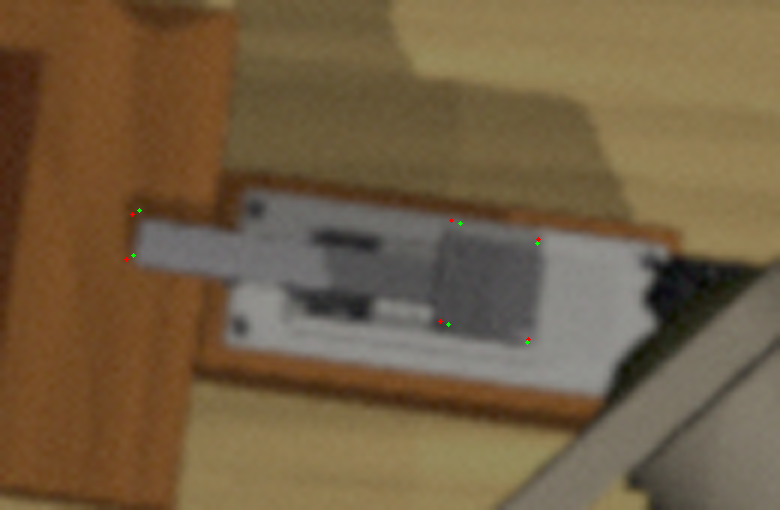

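The pad is only in the arm's shadow, whose edge crosses the bar at (325,270). The nose, lug and pad corners fit the level, fully home pose. Handing in.

```bash
python3 -c "
from workcell import ticket
print(ticket.close_job())"
```

```text
the job is handed in; nothing more can be done
None
```

The lid is shut and the bolt is fully home and level, so its tooth should be down behind the bump. The wheel, jar, rib and paddle were not touched, and the job was handed in at about 9 s; no verdict came back.

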